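Leak-test a humidifier's water tub

TASK

Leak-test the water tub of the white humidifier with the black chassis: push its dial down to release the stop, turn it clockwise to the blue leak-test mark at the end of its travel and let it spring back up. Then set the clear rectangular water tub with the blue finger rib on the metal heater plate, its round port away from the open front, and slide it in so that its metal base goes behind the retaining lip and the tub is fully home against the sprung outlet seal. The seal pushes it out again when it is let go, so finish while holding the tub pressed home, flat on the plate, and leave everything else where it stands.

Things in the scene. Friction and masses are not known exactly. Their poses are not given: they have to be found in the camera images.
- humidifier: Humidifier, fixed: black chassis 200 (x) x 300 (y) x 25 mm; origin at the centre of its underside, z up, open front to -x (to the robot, turned up to 0.25 rad). The white block with display and dial, 85 mm high, fills y -150 to -8 mm. The heater bay is centred on y = +72: aluminium plate, top 28 mm high, x -100 to +69, open above and in front; at its rear a wall, face at x = +70, 85 mm high.
- bay_mouth (a point): Point fixed on the plate's top, at x = -40, y = +72, z = 28 mm of the humidifier; its axes. A tub whose origin is here, turned like the humidifier, stands on the plate, 38 mm short of the lip; it slides in along +x. Black rails, tops 40 mm high, leave a slot 113 mm wide (y 15.5 to 128.5) from x = -20 to the rear; ahead of it, from x = -58, they flare out by 7 mm a side.
- bay_home (a point): Point fixed at x = +10, y = +72, z = 28 mm of the humidifier; its axes. The tub's origin lies here when the tub is fully home, its base flange against the rear wall and 12 mm of it under the lip.
- bay_lip (a point): Middle of the lower front edge of the grey retaining lip, at x = +58, y = +72, z = 35 mm of the humidifier; its axes. The lip juts 12 mm forward from the rear wall across the whole slot, 4 mm thick, its underside 7 mm above the plate. Above it the round black rubber seal, 34 mm across, juts 15 mm from the wall, centre 61 mm high.
- seal (a joint): How far the sprung outlet seal is pushed in (m), along the humidifier's +x: 0 free, 0.007 with the tub fully home and its base against the wall. The tub's port meets it 7 mm before home. Its spring pushes back with 3.5 N at first touch, 7 N at home; the tub slides easily: about 1 N, plus a quarter of any push down on it.
- dial_push (a joint): How far the dial is pushed down (m): 0 up (sprung), 0.006 fully down. The spring takes about 4.5 N to start and 7.5 N fully down. The dial passes its stop only when pushed down at least 4.5 mm.
- dial_turn (a joint): Dial angle (rad), growing clockwise seen from above, 0 to the end of travel at 1.4 (leak-test, blue dot). Starts between 0 and 0.45; with the dial up a stop blocks it at about 0.62. Past 1.22 it is clear of the stop and springs up when let go; between the two it stays down. Stiff (0.04 N m): stays where it is left.
- dial_grip (a point): On the dial's axis (x +30, y -79 mm of the humidifier), 113 mm above the counter when up; z up, x along the grip bar to its white pointer end, which stands 0.7 rad minus dial_turn counter-clockwise of the humidifier's +x. Black dial: round flange 56 mm across, its top 15 mm below this point; on it a bar 50 mm long, 14 mm thick, reaching 12 mm above this point. Push on either.
- water_tub: Loose water tub, 0.22 to 0.37 kg: aluminium base flange 120 (x) x 110 (y) x 5 mm, clear box 92 x 96 mm to 47 mm high, grey lid 96 x 100 mm to 55 mm high with a blue rib. The grey port, 28 mm across, centre 33 mm high, ends at x = +52 mm: that side goes in first. Origin at the centre of the underside, z up. Starts left or right of the humidifier, turned up to 0.6 rad.
- tub_grip (a point): Middle of the tub's blue finger rib, 68 mm above the tub's underside; same axes as the tub. The rib runs along y: 56 mm long (y), 16 mm thick (x), from 55 to 82 mm above the underside.
- round_chamber: Round clear chamber of another machine, 124 mm across, 84 mm high with two white ports on top: not to be disturbed. It stands on the other side of the humidifier from the water tub. Origin at the centre of its underside.
- water_bottle: Water bottle, 72 mm across, 200 mm high, at the back left: not to be disturbed. Origin at the centre of its underside.
- sanitizer: Clear bottle, 56 mm across, 150 mm high, at the back right: not to be disturbed. Origin at the centre of its underside.
- filter_carton: White and blue carton lying flat, 60 x 85 x 35 mm, between the robot and the humidifier: not to be disturbed. Origin at the centre of its underside.
- spare_mask: Nasal mask standing on its cushion, 68 mm across with a grey bar 95 mm long (y), 58 mm high, between the robot and the humidifier, to the right: not to be disturbed. Origin at the centre of its underside.

How it is judged:
By the outcome, as a careful person would: the job done as asked, in the order asked, and still so for the second after the job is handed in, while the arm keeps its last pose, push and grip.
It also fails if it takes over 67 s, if anything falls off the work surface, if the arm or the gripper's body presses on something with over 40 N, if the wrist force passes 120 N, or if a joint passes its speed limit or range.

ROBOT

A 6-joint arm with a two-finger parallel gripper is mounted at the origin on the work surface. World frame = base frame: x ahead of the robot, y to its left, z up, the work surface at z = 0. Lengths are in mm, angles in degrees, forces in N, time in s.
With the tool pointing down it reaches from about 350 to 850 mm from the base axis. Payload 8.1 kg.
Tool frame: the origin (TCP) lies at the very end of the fingers, on their centre line; the grasp point (between the pads) lies r.tcp_to_grasp behind it (r.tcp_to_grasp is the distance from the TCP to the grasp point, in mm); z points along the fingers, y is the line along which they close (so a half turn about z gives the same grasp; the last joint's range is limited). The gripper opens to 85 mm and grips with 20 to 120 N. Pads are 22 mm wide; open, the fingers measure 114 mm over their backs; the gripper's body (76 mm by 85 mm) begins 54 mm behind the grasp point. The pads swing forward as they close: fully open they stand 13 mm farther back than shut.
Start: joints at [-80.982, 7.471, 85.268, -0, 87.261, -4.893], TCP at [144.273, -582.401, 231.292] pointing down, gripper open.
Joint ranges: [-169.43, 169.43], [-51.17, 129.36], [1.28, 143.12], [-76.62, 256.62], [0, 156.53], [-152.29, 152.29]. Speed limits (degrees/s): [136.94, 136.94, 159.86, 180, 180, 180].

INTERFACE

Orientations are given as [roll, pitch, yaw] about the fixed x, y, z axes, in that order (R = Rz(yaw) Ry(pitch) Rx(roll)).
In Python, from bench import r gives the robot as it stands.
- The arm moves only by the shell command python3 -m handwheel 'ROWS' [OPENING] [FORCE]. ROWS is JSON, a list of rows, each a list of 4 numbers: the shift along the tool's x, y, z in m, then the turn about the tool's z in degrees. A call has 1 to 10 rows; each row shifts and turns the commanded pose from where the row before left it, along the tool's axes as they then stand; what a row does not reach is not made up. A row lasts 1/10 s, in which the tool goes at most 50 mm and 8.59 degrees, less where a joint would pass 70% of its speed; a pose out of reach is approached as far as the arm can. A call is refused whole if a number of a shift passes 0.05 or a number of a turn 8.59, either way. A call with a gripper value outside its range is refused whole. OPENING is the finger opening in m, from 0 to 0.0854, set as the call begins (- or left out, the last holds). The fingers move at their own pace and stop on an object; FORCE is the grip in N (left out, the last holds). Time passes only in rows, so rows that do not move let the fingers close. It gives the time, the measured TCP pose, the force, the opening and the grip force at its end, in the units of the state.
- r.sense(): the state, without advancing time (a new reading comes with each control period).
- r.snapshot(name): name is "side" or "top" or "wrist"; returns the picture (400x640x3 uint8, red, green, blue); there is no depth.
- r.camera_params(name): a dict with "fx", "fy", "cx", "cy" (pixels), "R" (3x3) and "t" (3): a world point X has camera coordinates R X + t; the wrist camera has in their place "mount" (4x4, takes a point from camera to tool coordinates, whose origin is the TCP and whose axes are the flange's). Camera axes: x right, y down, z forward; pixel columns grow to the right and rows downward; lengths in mm; the calibration is good to about 2 mm. A picture is of the moment at which its call begins: read the wrist's pose just before it. camera_params takes no time and is no camera call.
- r.hand_in(): hands the job in; it is judged then, once.
The state is a dict: "time": time; "joint_pos": joint angles; "qd": joint speeds; "joint_efforts": joint torques, N m; "tool_pos": TCP position; "tcp_rot": TCP orientation; "ft_force": force on the tool from outside, world axes, zero at the start; "wrist_torque": the same for the moment, N m; "finger_gap": finger opening in mm; "grip_force": force on a finger pad.
Only numpy, scipy, OpenCV 4.12 (cv2) and the standard library are available. Lean on these libraries where they do the work, as an engineer would, in place of code of your own. Each camera call takes 0.05 s, during which the arm holds its last target. There are 200 camera calls.

## Working session

There is one attempt and no reset: what is moved stays moved. The work goes in short steps, Python scripts to look and compute and a shell command to move; the robot and the scene stay as the last step left them, time stands still between calls to the robot, and variables do not carry over. Pictures are saved under pics/ and viewed, at most 10 in all, crops included, and the job is handed in when it is done.

```bash
ls; mkdir -p pics; python3 - <<'E'
from bench import r
import cv2
for n in ("top","side"):
    im=r.snapshot(n); cv2.imwrite(f"pics/{n}0.png",im[:,:,::-1])
    p=r.camera_params(n); print(n,p)
print(r.camera_params("wrist"),r.tcp_to_grasp); print(r.sense())
E
```

```text
pics
top {'fx': 499.9430873874627, 'fy': 499.9430873874627, 'cx': 314.74868191850356, 'cy': 199.49317979611286, 'R': array([[ 0.00271239, -0.99989518, -0.01422248],
       [-0.99568471, -0.00138112, -0.09279037],
       [ 0.092761  ,  0.01441279, -0.99558408]]), 't': array([  17.13604763,  536.71333483, 1531.83018246])}
side {'fx': 456.4173622923893, 'fy': 456.4173622923893, 'cx': 321.65694269045866, 'cy': 208.61584029851687, 'R': array([[-0.83671788, -0.54752451,  0.01095857],
       [-0.33876774,  0.50176942, -0.79590444],
       [ 0.43027852, -0.66965988, -0.60532309]]), 't': array([ 447.99566585,  274.2013052 , 1177.12625569])}
{'fx': 304.336607764708, 'fy': 304.336607764708, 'cx': 317.2141653868325, 'cy': 203.3535047643665, 'mount': array([[-2.93861747e-04, -9.66055821e-01, -2.58333242e-01,
         6.61510783e+01],
       [ 9.99998421e-01, -7.36691680e-04,  1.61738381e-03,
         2.31846848e-01],
       [-1.75279500e-03, -2.58332358e-01,  9.66054512e-01,
        -1.42177660e+02],
       [ 0.00000000e+00,  0.00000000e+00,  0.00000000e+00,
         1.00000000e+00]])} 18.700000000000003
{'time': 0.1, 'joint_pos': array([-8.09838932e+01,  7.50958602e+00,  8.53230083e+01,  7.33672644e-05,
        8.72617977e+01, -4.89422041e+00]), 'qd': array([-0.01363009, -0.04908203, -0.10039508,  0.0456054 ,  0.07884474,
       -0.08007273]), 'joint_efforts': array([ 2.31751197e-03, -5.70951319e+01, -5.01943123e+01, -9.90873900e-05,
        8.17394553e-03, -2.09657111e-05]), 'tool_pos': array([ 144.17468482, -581.91316375,  230.36209211]), 'tcp_rot': array([-1.79905958e+02, -8.12619462e-03,  1.39103170e+01]), 'ft_force': array([-0.35916124, -0.17829068, -0.7583847 ]), 'wrist_torque': array([0.00648533, 0.00539672, 0.0172411 ]), 'grip_force': 0.0, 'finger_gap': 85.58757685432215}
```

View pics/top0.png

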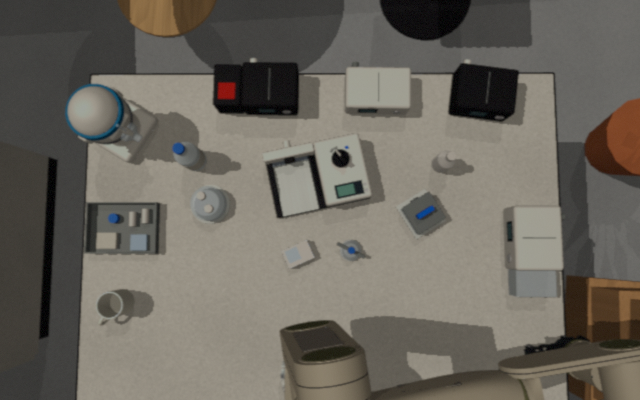

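View pics/side0.png

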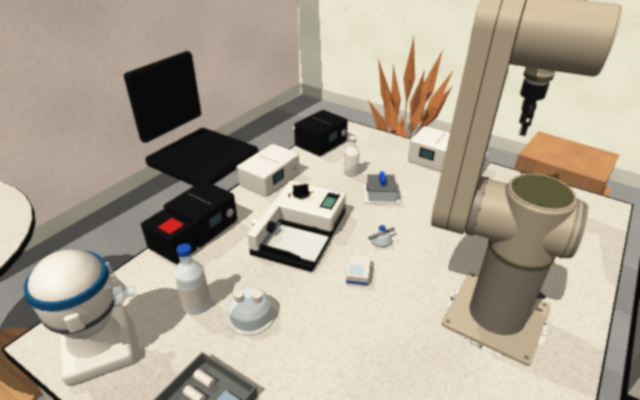

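The top view shows the humidifier around (317,176) with its dial at (341,157). The tub is to its right at (424,213), the round chamber to its left at (209,204). The carton (299,254) and mask (350,249) are in front. The side view agrees.

```bash
cat > h.py <<'E'
import numpy as np, cv2
from bench import r
from scipy.spatial.transform import Rotation as Ro
def cam(n):
    p=r.camera_params(n); K=np.array([[p['fx'],0,p['cx']],[0,p['fy'],p['cy']],[0,0,1]])
    if n!='wrist': return K,p['R'],p['t']
    s=r.sense(); T=np.eye(4); T[:3,:3]=Ro.from_euler('xyz',s['tcp_rot'],degrees=True).as_matrix(); T[:3,3]=s['tool_pos']
    M=np.linalg.inv(T@p['mount']); return K,M[:3,:3],M[:3,3]
def toplane(C,uv,z):
    K,R,t=C; uv=np.atleast_2d(uv).astype(float)
    d=(R.T@np.linalg.inv(K)@np.c_[uv,np.ones(len(uv))].T).T; o=-R.T@t
    return (o+d*((z-o[2])/d[:,2])[:,None])
def proj(C,X):
    K,R,t=C; x=(K@(R@np.atleast_2d(X).T+t[:,None])).T; return x[:,:2]/x[:,2:]
def blobs(mask,amin=8):
    c,_=cv2.findContours(mask.astype('uint8'),cv2.RETR_EXTERNAL,cv2.CHAIN_APPROX_NONE)
    return sorted([k for k in c if cv2.contourArea(k)>=amin],key=cv2.contourArea,reverse=True)
E
python3 - <<'E'
from h import *
im=cv2.imread('pics/top0.png'); C=cam('top')
hsv=cv2.cvtColor(im,cv2.COLOR_BGR2HSV)
b=(hsv[...,0]>105)&(hsv[...,0]<130)&(hsv[...,1]>150)&(hsv[...,2]>80)
b[:, :395]=0;b[:,450:]=0
for k in blobs(b):
    q=cv2.minAreaRect(k); print('rib',q); P=toplane(C,cv2.boxPoints(q),82); print(P.mean(0),P.round(0).tolist())
k=im[...].max(2)<45; k[:, :328]=0; k[:,354:]=0; k[:145]=0;k[172:]=0
for c in blobs(k): 
    q=cv2.minAreaRect(c); print('dial',q,toplane(C,[q[0]],100))
crop=im[130:235,255:455]; cv2.imwrite('pics/crop0.png',cv2.resize(crop,None,fx=4,fy=4,interpolation=cv2.INTER_CUBIC))
E
```

```text
rib ((424.8529357910156, 212.0882110595703), (5.487954616546631, 19.207839965820312), 59.03623962402344)
[ 494.10369387 -311.22460881   82.        ] [[486.0, -282.0, 82.0], [516.0, -332.0, 82.0], [502.0, -340.0, 82.0], [472.0, -291.0, 82.0]]
dial ((340.5, 158.0), (16.0, 15.0), 90.0) [[654.17715497 -59.37378012 100.        ]]
```

View pics/crop0.png

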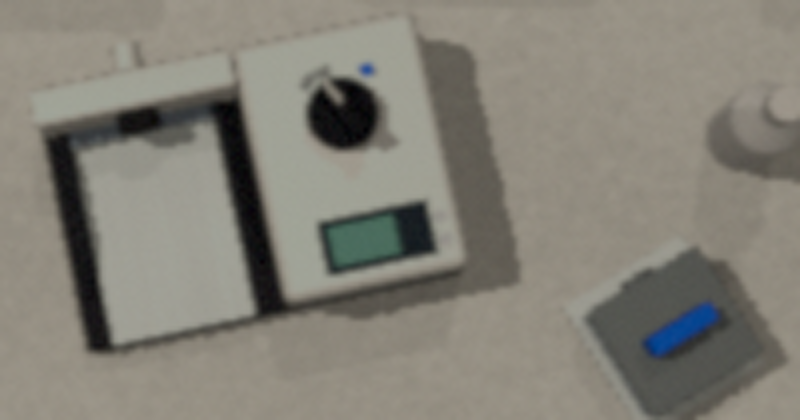

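The crop gives humidifier yaw around +12°, dial pointer up-left at roughly 27° world yaw, and the blue dot up-right of the dial. The tub's port side faces up-left, so tub yaw is about +25°. I'll move in for close views.

```bash
R='[[0.0287,-0.0209,-0.0015,0],[0.0287,-0.0209,-0.0015,0],[0.0287,-0.0209,-0.0015,0],[0.0287,-0.0209,-0.0015,0],[0.0287,-0.0209,-0.0015,0],[0.0287,-0.0209,-0.0015,0],[0.0287,-0.0209,-0.0015,0],[0.0287,-0.0209,-0.0015,0],[0.0287,-0.0209,-0.0015,0],[0.0287,-0.0209,-0.0015,0]]'; echo skip >/dev/null
python3 -m handwheel '[[0.0287,-0.0209,-0.0015,0],[0.0287,-0.0209,-0.0015,0],[0.0287,-0.0209,-0.0015,0],[0.0287,-0.0209,-0.0015,0],[0.0287,-0.0209,-0.0015,0],[0.0287,-0.0209,-0.0015,0],[0.0287,-0.0209,-0.0015,0],[0.0287,-0.0209,-0.0015,0],[0.0287,-0.0209,-0.0015,0],[0.0287,-0.0209,-0.0015,0]]'
python3 -m handwheel '[[0.0287,-0.0209,-0.0015,0],[0.0287,-0.0209,-0.0015,0],[0.0287,-0.0209,-0.0015,0],[0.0287,-0.0209,-0.0015,0],[0.0287,-0.0209,-0.0015,0],[0.0287,-0.0209,-0.0015,0],[0.0287,-0.0209,-0.0015,0],[0.0287,-0.0209,-0.0015,0],[0.0287,-0.0209,-0.0015,0],[0,0,0,0]]'
python3 - <<'E'
from h import *
C=cam('wrist'); im=r.snapshot('wrist')[:,:,::-1]; cv2.imwrite('pics/w1.png',im)
np.savez('w1.npz',K=C[0],R=C[1],t=C[2])
E
```

```text
time: 1.1
tool_pos: [373.2, -309.1, 246.0]
tcp_rot: [-180.0, 0.0, 13.9]
ft_force: [0.1, -1.7, 0.3]
finger_gap: 85.4
grip_force: 0.0
time: 2.1
tool_pos: [579.6, -62.4, 259.1]
tcp_rot: [-179.9, 0.0, 14.1]
ft_force: [-0.1, -0.3, 0.2]
finger_gap: 85.4
grip_force: 0.0
```

View pics/w1.png

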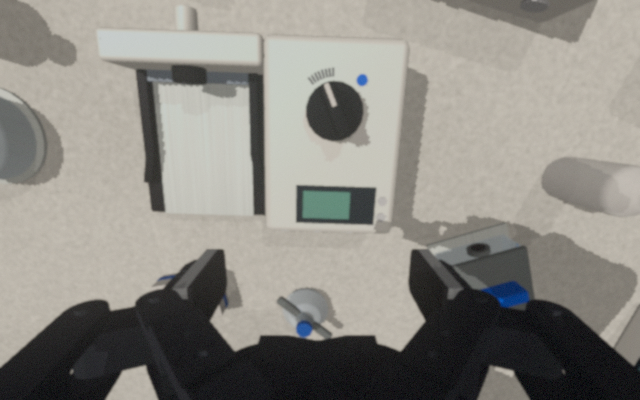

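The wrist view shows the block's rear edge at v≈39, its right edge from (408,41) to (391,230), and the dial at (335,110). The pointer tip is near (326,84) and the blue dot at (362,80). I'll fit these numerically.

```bash
cat > fit.py <<'E'
from h import *
D=np.load('w1.npz'); C=(D['K'],D['R'],D['t']); im=cv2.imread('pics/w1.png'); g=im.max(2).astype(float)
hsv=cv2.cvtColor(im,cv2.COLOR_BGR2HSV)
# dial
k=(g<70); k[:70]=0;k[150:]=0;k[:,:300]=0;k[:,370:]=0
c=cv2.convexHull(blobs(k)[0]); (e,ax,_)=cv2.fitEllipse(c); P=toplane(C,[e],98)[0]; print('dial flange',e,ax,P)
blue=(hsv[...,0]>105)&(hsv[...,0]<130)&(hsv[...,1]>120); 
for q in blobs(blue):
    m=cv2.minAreaRect(q); z=82 if m[0][1]>250 else 85
    print('blue',np.round(m[0],1),np.round(m[1],1),toplane(C,[m[0]],z).round(1))
# pointer
w=(g>130)&(cv2.drawContours(np.zeros(g.shape,np.uint8),[c],-1,1,-1)>0)
w=cv2.morphologyEx(w.astype('uint8'),cv2.MORPH_OPEN,np.ones((2,2)))
pt=blobs(w,4)[0]; m=cv2.minAreaRect(pt); X=toplane(C,cv2.boxPoints(m),125); print('ptr',X.round(1).tolist())
s=sorted([(np.linalg.norm(X[i]-X[(i+1)%4]),i) for i in range(4)])[-1][1]; d=X[s]-X[(s+1)%4]; print('ptr dir',np.degrees(np.arctan2(d[1],d[0])),np.linalg.norm(d))
# edges by subpixel gradient
def edge(kind,fix,lo,hi,sgn):
    pts=[]
    for f in fix:
        l=g[lo:hi,f] if kind=='h' else g[f,lo:hi]
        i=np.argmax(sgn*np.diff(cv2.GaussianBlur(l.reshape(-1,1),(1,5),0).ravel())); pts.append((f,lo+i+.5) if kind=='h' else (lo+i+.5,f))
    return np.array(pts)
def line(pts,z):
    X=toplane(C,pts,z)[:,:2]; v=cv2.fitLine(X.astype('f4'),cv2.DIST_HUBER,0,.1,.1).ravel(); 
    return np.degrees(np.arctan2(v[1],v[0])),v[2:].round(1)
print('rear',line(edge('h',range(280,395,3),30,48,1),85))
print('right',line(edge('v',range(60,210,3),385,418,-1),85))
print('plate R edge/front L', line(edge('v',range(90,200,3),244,264,-1),28))
print('left rail', line(edge('v',range(100,200,3),150,172,1),28))
print('plate front',line(edge('h',range(170,250,3),205,225,-1),28))
E
python3 fit.py
```

```text
dial flange (334.5110168457031, 110.79631042480469) (54.107269287109375, 56.60915756225586) [657.90563325 -60.20751787  98.        ]
blue [505.4 295.5] [25.  44.3] [[ 506.  -310.7   82. ]]
blue [303.5 328.5] [14.1 14.1] [[403.8 -89.8  82. ]]
blue [362.   79.5] [9. 8.] [[693.1 -79.2  85. ]]
ptr [[673.8, -45.5, 125.0], [676.4, -49.4, 125.0], [661.4, -60.9, 125.0], [658.6, -56.9, 125.0]]
ptr dir -143.09523436392953 18.954122822508136
rear (np.float32(-77.813286), array([721.5, -44.1], dtype=float32))
right (np.float32(12.29573), array([ 673.6, -125.6], dtype=float32))
plate R edge/front L (np.float32(13.466891), array([598.8,  24.7], dtype=float32))
left rail (np.float32(12.160739), array([570.5, 132.8], dtype=float32))
plate front (np.float32(-78.08951), array([500.2,  58.1], dtype=float32))
```

```bash
python3 -m handwheel '[[0.0153,0.0034,0.021,0],[0.0153,0.0034,0.021,0],[0.0153,0.0034,0.021,0],[0.0153,0.0034,0.021,0],[0.0153,0.0034,0.021,0],[0,0,0,-7.6],[0,0,0,-7.6],[0,0,0,-7.6],[0,0,0,0],[0,0,0,0]]' 0.04 60
python3 - <<'E'
from h import *
C=cam('wrist'); im=r.snapshot('wrist')[:,:,::-1]; cv2.imwrite('pics/w2.png',im)
s=r.sense(); print(s['tool_pos'],s['tcp_rot'])
print(proj(C,[[658,-60,125],[658,-60,98]]))
E
```

```text
time: 3.15
tool_pos: [656.0, -64.7, 154.6]
tcp_rot: [-180.0, 0.0, 36.4]
ft_force: [-0.1, 0.5, -0.9]
finger_gap: 40.0
grip_force: 0.0
[656.08156161 -64.60040971 154.75002877] [-1.79995760e+02  1.65045010e-02  3.64601205e+01]
[[311.4925802  228.32556749]
 [312.15144799 214.94200786]]
```

View pics/w2.png

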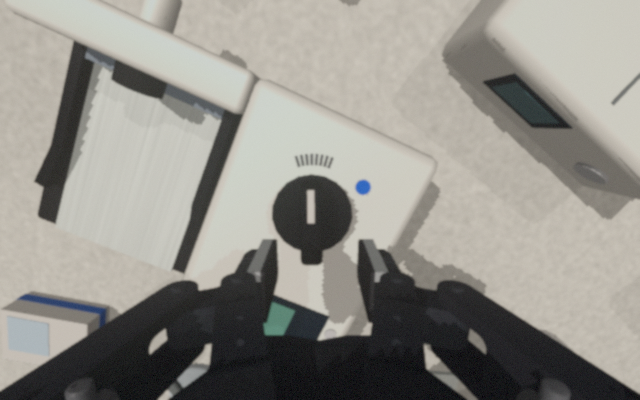

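The bar and pointer run vertically in the image at column 311, so the jaws line up with it. I'll shift about 5 mm, descend and close.

```bash
python3 -m handwheel '[[0.0043,-0.0025,0,0],[0,0,0.018,0],[0,0,0.018,0],[0,0,0.018,0],[0,0,0,0]]'
python3 -m handwheel '[[0,0,0,0],[0,0,0,0],[0,0,0,0],[0,0,0,0],[0,0,0,0]]' 0 60
```

```text
time: 3.7
tool_pos: [656.6, -58.8, 97.7]
tcp_rot: [-179.8, 0.2, 36.6]
ft_force: [-0.4, -0.1, -0.8]
finger_gap: 39.9
grip_force: 0.0
time: 4.2
tool_pos: [658.5, -58.6, 102.3]
tcp_rot: [-180.0, -0.0, 36.7]
ft_force: [-3.6, 3.7, 2.7]
finger_gap: 13.0
grip_force: 62.0
```

```bash
python3 -m handwheel '[[0,0,0.0025,0],[0,0,0.0025,0],[0,0,0.0025,0],[0,0,0,0],[0,0,0,0]]'
```

```text
time: 4.7
tool_pos: [658.6, -58.6, 96.3]
tcp_rot: [-180.0, -0.1, 36.7]
ft_force: [-8.4, 4.2, 12.1]
finger_gap: 12.7
grip_force: 63.3
```

```bash
python3 -m handwheel '[[0,0,0,8],[0,0,0,8],[0,0,0,8],[0,0,0,8],[0,0,0,8],[0,0,0,8],[0,0,0,8],[0,0,0,0]]'
python3 -c "
from bench import r
print(r.sense()['wrist_torque'])"
python3 -m handwheel '[[0,0,0,3],[0,0,0,3],[0,0,0,3],[0,0,0,0],[0,0,0,0]]'
python3 -c "
from bench import r
print(r.sense()['wrist_torque'])"
```

```text
time: 5.5
tool_pos: [658.7, -60.5, 96.3]
tcp_rot: [179.9, -0.1, -19.6]
ft_force: [-7.8, -2.7, 10.0]
finger_gap: 12.7
grip_force: 63.0
[-0.63913875  1.50661621  0.01992626]
time: 6.0
tool_pos: [658.5, -60.8, 96.3]
tcp_rot: [179.9, -0.1, -28.3]
ft_force: [-9.2, -3.4, 10.9]
finger_gap: 12.5
grip_force: 63.1
[-0.80441055  1.73357177  0.20865727]
```

```bash
python3 -m handwheel '[[0,0,0,1.5],[0,0,0,0]]'
python3 -c "
from bench import r
s=r.sense();print(s['wrist_torque'],s['tcp_rot'])"
python3 -m handwheel '[[0,0,-0.004,0],[0,0,-0.0035,0],[0,0,0,0]]' 0.04
python3 -m handwheel '[[0,0,0,0],[0,0,-0.03,0],[0,0,-0.03,0],[-0.02,0,-0.03,0],[0,0,0,0]]' 0.04
python3 - <<'E'
from h import *
C=cam('wrist'); im=r.snapshot('wrist')[:,:,::-1]; cv2.imwrite('pics/w3.png',im)
D=C;np.savez('w1.npz',K=C[0],R=C[1],t=C[2])
print(proj(C,[[658,-60,125],[658,-60,98]]))
E
```

```text
time: 6.2
tool_pos: [658.5, -60.8, 96.3]
tcp_rot: [179.9, -0.1, -29.8]
ft_force: [-9.4, -4.5, 10.4]
finger_gap: 12.6
grip_force: 63.4
[-0.90474688  1.77484445  0.60986058] [ 1.79893837e+02 -9.74236144e-02 -2.98433826e+01]
time: 6.5
tool_pos: [659.4, -59.4, 102.4]
tcp_rot: [-179.9, -0.1, -29.8]
ft_force: [-0.1, 0.4, 0.5]
finger_gap: 39.9
grip_force: 0.0
time: 7.0
tool_pos: [642.8, -48.9, 196.5]
tcp_rot: [-179.8, -0.4, -29.8]
ft_force: [0.6, 0.0, 0.7]
finger_gap: 39.9
grip_force: 0.0
[[320.7523784  191.09188987]
 [320.43828137 183.99448068]]
```

View pics/w3.png

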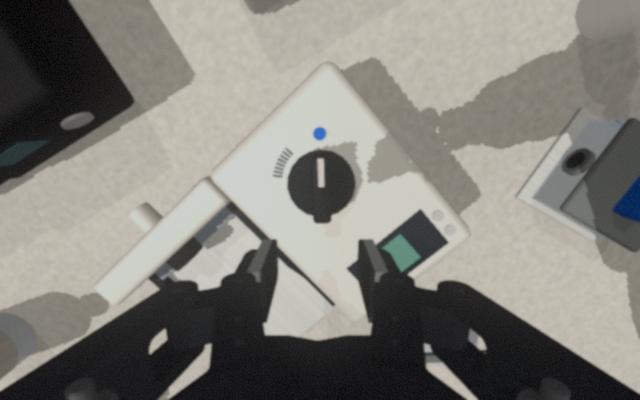

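The dial pointer (321,172) points straight at the blue dot (320,133). The torque rise confirmed the end stop, and the dial followed the fingers back up. Next, the tub.

```bash
python3 -m handwheel '[[0,0.0375,-0.007,0],[0,0.0375,-0.007,0],[0,0.0375,-0.007,0],[0,0.0375,-0.007,0],[0,0.0375,-0.007,0],[0,0.0375,-0.007,0],[0,0.0375,-0.007,0],[0,0.0375,-0.007,0],[0,0,0,-8.5],[0,0,0,-8.5]]' 0.05
python3 -m handwheel '[[0,0,0,-8.5],[0,0,0,-8.5],[0,0,0,-8.5],[0,0,0,-8.5],[0,0,0,-8.5],[0,0,0,-8.5],[0,0,0,-8.5],[0,0,0,-8.5],[0,0,0,-8.5],[0,0,0,-8.5]]'
python3 -m handwheel '[[0,0,0,-8.5],[0,0,0,-8.5],[0,0,0,-8.5],[0,0,0,-8.5],[0,0,0,-8.5],[0,0,0,0],[0,0,0,0]]'
python3 - <<'E'
from h import *
C=cam('wrist'); im=r.snapshot('wrist')[:,:,::-1]; cv2.imwrite('pics/w4.png',im)
np.savez('w4.npz',K=C[0],R=C[1],t=C[2])
hsv=cv2.cvtColor(im,cv2.COLOR_BGR2HSV)
b=(hsv[...,0]>105)&(hsv[...,0]<130)&(hsv[...,1]>120)
for q in blobs(b)[:3]:
    m=cv2.minAreaRect(q);X=toplane(C,cv2.boxPoints(m),82); print(m,X.mean(0),X.round(1).tolist())
E
```

```text
time: 8.05
tool_pos: [490.9, -311.1, 245.4]
tcp_rot: [-180.0, 0.1, -12.6]
ft_force: [0.7, 0.4, -0.4]
finger_gap: 49.6
grip_force: 0.0
time: 9.05
tool_pos: [491.6, -309.6, 244.9]
tcp_rot: [-179.9, -0.1, 72.6]
ft_force: [0.2, -0.1, 0.4]
finger_gap: 50.1
grip_force: 0.0
time: 9.75
tool_pos: [491.7, -309.6, 245.6]
tcp_rot: [-180.0, -0.1, 114.4]
ft_force: [-0.7, -0.3, 1.0]
finger_gap: 50.2
grip_force: 0.0
((319.0230712890625, 191.68463134765625), (54.45124816894531, 15.256272315979004), 82.87498474121094) [ 496.29899639 -313.55709509   82.        ] [[474.8, -293.1, 82.0], [487.8, -285.0, 82.0], [518.1, -333.8, 82.0], [504.5, -342.3, 82.0]]
((623.5, 51.0), (10.0, 11.0), 90.0) [695.1800332  -77.28520976  82.        ] [[687.9, -76.0, 82.0], [697.0, -71.9, 82.0], [702.5, -78.6, 82.0], [693.3, -82.7, 82.0]]
```

View pics/w4.png

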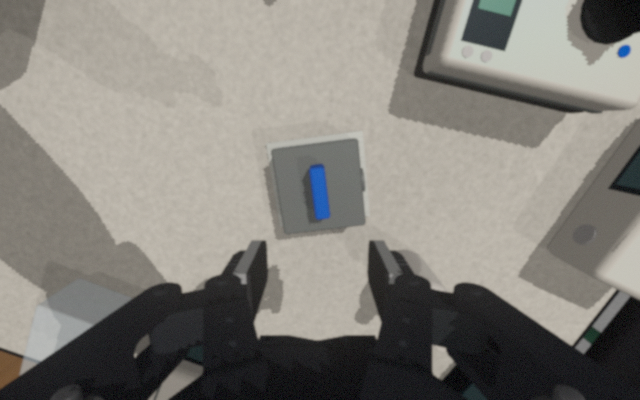

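The rib is at (319,192), about 7.4° off the jaws, with its centre at world (496,-314). The port is on the right side of the image, as expected. I'll correct, descend and grip.

```bash
python3 -m handwheel '[[0,0,0,-7.4],[-0.0058,0.0018,0.034,0],[0,0,0.04,0],[0,0,0.04,0],[0,0,0.04,0],[0,0,0.03,0],[0,0,0,0],[0,0,0,0]]'
python3 -m handwheel '[[0,0,0,0],[0,0,0,0],[0,0,0,0],[0,0,0,0],[0,0,0,0]]' 0 70
```

```text
time: 10.6
tool_pos: [496.4, -313.6, 62.9]
tcp_rot: [-180.0, -0.1, 122.0]
ft_force: [0.5, 0.5, 0.8]
finger_gap: 50.1
grip_force: 0.0
time: 11.1
tool_pos: [498.0, -315.0, 65.4]
tcp_rot: [179.9, 0.2, 122.1]
ft_force: [-1.6, -0.4, 7.4]
finger_gap: 14.4
grip_force: 69.7
```

```bash
python3 -m handwheel '[[0,0,-0.01,0],[0,0,-0.02,0],[0,0,-0.04,0],[0,0,-0.04,0],[0,0,-0.035,0],[0,0,0,0],[0,0,0,0]]'
python3 - <<'E'
from h import *
im=cv2.imread('pics/top0.png'); C=cam('top')
h=cv2.cvtColor(im,cv2.COLOR_BGR2HSV); k=(h[...,2]>165); k[:238]=0;k[270:]=0;k[:,:278]=0;k[:,320:]=0
for z in (0,35):print([toplane(C,cv2.boxPoints(cv2.minAreaRect(np.vstack(blobs(k)))),z)[:,:2].round(0).tolist()])
cv2.imwrite('pics/w5.png',r.snapshot('wrist')[:,:,::-1])
E
```

```text
time: 11.8
tool_pos: [497.0, -314.0, 209.0]
tcp_rot: [180.0, 0.1, 122.1]
ft_force: [0.0, 0.1, -4.6]
finger_gap: 14.2
grip_force: 68.8Traceback (most recent call last):
  File "<stdin>", line 4, in <module>
    return _nx.concatenate(arrs, 0, dtype=dtype, casting=casting)
           ~~~~~~~~~~~~~~~^^^^^^^^^^^^^^^^^^^^^^^^^^^^^^^^^^^^^^^
ValueError: need at least one array to concatenate
```

```bash
python3 -m handwheel '[[0,0,0,6.6],[0,0,0,6.6],[0,0,0,6.7],[0.02,0.0054,0,0],[0.03,0.0081,0,0],[0.03,0.0081,0,0],[0.03,0.0081,0,0],[0.03,0.0081,0,0],[0.03,0.0081,0,0],[0.03,0.0081,0,0]]'
python3 -m handwheel '[[0.03,0.0081,0,0],[0.03,0.0081,0,0],[0.03,0.0081,0,0],[0.03,0.0081,0,0],[0.025,0.0068,0,0],[0.02,0.0054,0,0],[0.01,0.0027,0,0],[0,0,0,0],[0,0,0,0]]'
python3 - <<'E'
from h import *
C=cam('wrist'); cv2.imwrite('pics/w5.png',r.snapshot('wrist')[:,:,::-1]); np.savez('w5.npz',K=C[0],R=C[1],t=C[2])
cv2.imwrite('pics/s5.png',r.snapshot('side')[:,:,::-1])
s=r.sense();print(s['tool_pos'],s['tcp_rot'],s['ft_force'])
E
```

```text
time: 12.8
tool_pos: [505.6, -104.5, 205.7]
tcp_rot: [-179.8, -0.1, 102.3]
ft_force: [1.1, 0.9, -2.1]
finger_gap: 14.2
grip_force: 68.7
time: 13.7
tool_pos: [515.7, 73.8, 207.0]
tcp_rot: [-179.9, 0.0, 102.3]
ft_force: [-0.6, -1.1, -3.5]
finger_gap: 14.1
grip_force: 68.7
[516.1137865   73.24136809 207.4685782 ] [-1.79963813e+02  1.47108602e-02  1.02173316e+02] [-0.28638458 -0.78883207 -2.49130811]
```

View pics/w5.png

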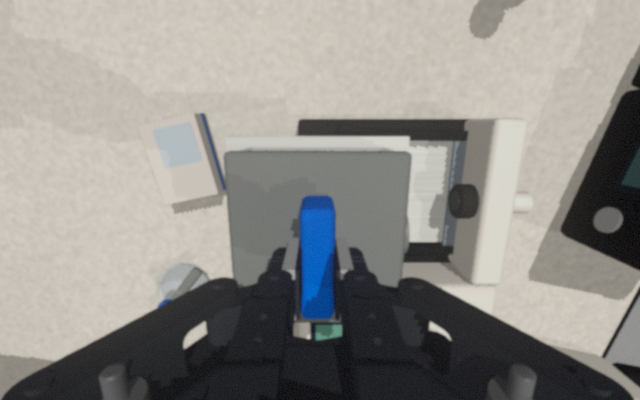

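The tub is held square and the humidifier's edges run parallel to it. The lid's left edge is at v≈151 and its side edges at u≈226 and 411. The rail edges show at u 415–450, v≈140 and 243, and the carton edge is at u≈225. I'll measure the lateral offset and the carton clearance.

```bash
python3 - <<'E'
from h import *
D=np.load('w5.npz'); C=(D['K'],D['R'],D['t']); im=cv2.imread('pics/w5.png'); g=cv2.GaussianBlur(im,(3,3),0).astype(float).max(2)
tcp=np.array([516.1,73.24]); a=np.radians(102.17); X=np.array([np.cos(a),np.sin(a)]); Y=np.array([np.sin(a),-np.cos(a)])
def tl(p,z): d=toplane(C,p,z)[:,:2]-tcp; return np.c_[d@X,d@Y]   # tool x ~ hum +y, tool y ~ hum +x
def ed(l,lo,s): return lo+.5+np.argmax(s*np.diff(l))
pl=[(u,ed(g[142:160,u],142,-1)) for u in range(245,395,5)]; q=tl(pl,197); print('lid left edge toolx',np.median(q[:,0]),np.polyfit(q[:,1],q[:,0],1))
pl=[(ed(g[v,215:240],215,-1),v) for v in range(170,260,5)]; q=tl(pl,197); print('lid back tooly',np.median(q[:,1]))
pl=[(ed(g[v,400:425],400,1),v) for v in range(160,220,5)]; q=tl(pl,197); print('lid front tooly',np.median(q[:,1]))
for u in (425,430,435,440): print(u,g[112:150,u].astype(int).tolist(),g[232:270,u].astype(int).tolist())
for n,(p,z) in {'railL_in':((430,140),40),'railL_inbase':((430,140),28),'railL_out':((430,120.5),40),'railR':((425,242.5),40)}.items(): print(n,tl([p],z))
# outer rail/rear wall
print('carton edge',toplane(C,[(205,113),(226,188)],0)[:,:2].round(0))
print('flange left edge',tl([(320,137)],147))
E
```

```text
lid left edge toolx 51.9863035414652 [-6.46884523e-03  5.20233982e+01]
lid back tooly -46.24591885076222
lid front tooly 47.234921610872384
425 [195, 196, 196, 195, 192, 184, 161, 120, 81, 62, 59, 59, 60, 58, 57, 58, 58, 57, 55, 55, 56, 57, 56, 55, 56, 56, 59, 77, 108, 137, 151, 154, 154, 157, 167, 182, 196, 206] [197, 196, 195, 194, 194, 194, 195, 195, 189, 167, 122, 74, 48, 42, 42, 44, 46, 45, 45, 44, 44, 44, 44, 45, 47, 46, 45, 46, 53, 72, 105, 134, 148, 151, 152, 153, 154, 155]
430 [189, 190, 191, 191, 190, 183, 161, 121, 81, 61, 57, 58, 58, 58, 57, 56, 55, 54, 54, 54, 55, 56, 56, 55, 54, 54, 56, 66, 88, 114, 132, 140, 147, 160, 178, 191, 197, 199] [196, 195, 194, 194, 194, 194, 195, 195, 190, 166, 121, 73, 47, 42, 43, 44, 44, 44, 45, 43, 41, 42, 42, 42, 44, 46, 48, 49, 54, 72, 105, 136, 150, 152, 152, 153, 154, 155]
435 [189, 189, 189, 190, 189, 184, 162, 121, 81, 61, 57, 56, 56, 57, 57, 57, 56, 56, 54, 54, 54, 54, 55, 56, 55, 55, 57, 67, 89, 114, 131, 138, 140, 145, 156, 173, 188, 197] [195, 194, 192, 189, 188, 189, 192, 192, 184, 160, 117, 71, 46, 43, 44, 44, 44, 45, 45, 44, 43, 42, 41, 44, 46, 46, 44, 44, 50, 70, 104, 135, 149, 153, 154, 154, 154, 154]
440 [190, 191, 192, 193, 192, 185, 164, 123, 81, 60, 57, 57, 57, 57, 58, 57, 56, 55, 54, 53, 54, 54, 53, 52, 53, 54, 56, 66, 88, 114, 131, 138, 146, 159, 178, 191, 196, 198] [138, 137, 135, 133, 131, 131, 132, 132, 127, 110, 84, 61, 49, 46, 45, 44, 44, 44, 44, 44, 44, 44, 43, 41, 42, 42, 41, 42, 47, 60, 87, 116, 136, 146, 151, 153, 154, 155]
railL_in [[ 47.843095   112.66332233]]
railL_inbase [[ 47.15003007 117.00707935]]
railL_out [[ 66.57536046 110.83215215]]
railR [[-61.65320056 117.92215522]]
carton edge [[380. 120.]
 [414.  41.]]
flange left edge [[55.83647098  2.30506741]]
```

```bash
python3 -m handwheel '[[-0.0107,-0.004,0,0],[0,0,0.03,0],[0,0,0.03,0],[0,0,0.025,0],[0,0,0.015,0],[0,0,0,0],[0,0,0,0]]'
python3 -m handwheel '[[0,0,0.002,0],[0,0,0.002,0],[0,0,0,0]]'
python3 -m handwheel '[[0,0,0.002,0],[0,0,0.002,0],[0,0,0,0]]'
```

```text
time: 14.5
tool_pos: [515.1, 62.3, 108.6]
tcp_rot: [180.0, 0.0, 102.2]
ft_force: [0.0, 0.9, -2.6]
finger_gap: 14.3
grip_force: 68.8
time: 14.8
tool_pos: [515.1, 62.9, 104.4]
tcp_rot: [179.9, 0.0, 102.2]
ft_force: [-0.1, 0.8, -3.1]
finger_gap: 14.1
grip_force: 68.8
time: 15.1
tool_pos: [514.3, 62.9, 99.4]
tcp_rot: [-180.0, -0.0, 102.2]
ft_force: [-0.6, -0.4, -4.2]
finger_gap: 14.3
grip_force: 68.8
```

```bash
python3 -m handwheel '[[0,0,0.002,0],[0,0,0,0],[0,0,0,0]]'
python3 -m handwheel '[[0,0,0.002,0],[0,0,0,0],[0,0,0,0]]'
python3 -m handwheel '[[0,0,0.002,0],[0,0,0,0],[0,0,0,0]]'
```

```text
time: 15.4
tool_pos: [514.6, 62.9, 97.7]
tcp_rot: [-180.0, -0.0, 102.2]
ft_force: [0.4, -0.1, -3.1]
finger_gap: 14.1
grip_force: 68.8
time: 15.7
tool_pos: [514.6, 62.9, 95.7]
tcp_rot: [-180.0, -0.0, 102.2]
ft_force: [0.2, -0.2, -2.9]
finger_gap: 14.4
grip_force: 68.8
time: 16.0
tool_pos: [514.6, 62.9, 93.8]
tcp_rot: [-180.0, 0.0, 102.2]
ft_force: [-0.1, -0.6, -3.2]
finger_gap: 14.3
grip_force: 68.8
```

```bash
python3 -m handwheel '[[0,0,0.001,0],[0,0,0,0],[0,0,0,0]]'
python3 -m handwheel '[[0,0,0.001,0],[0,0,0,0],[0,0,0,0]]'
python3 -m handwheel '[[0,0,0.001,0],[0,0,0,0],[0,0,0,0]]'
```

```text
time: 16.3
tool_pos: [514.9, 62.9, 93.4]
tcp_rot: [180.0, 0.0, 102.2]
ft_force: [-2.9, 0.0, 4.6]
finger_gap: 14.5
grip_force: 69.7
time: 16.6
tool_pos: [515.2, 62.9, 93.4]
tcp_rot: [179.9, 0.0, 102.2]
ft_force: [-7.2, -0.6, 12.0]
finger_gap: 14.5
grip_force: 70.9
time: 16.9
tool_pos: [515.5, 62.9, 93.3]
tcp_rot: [179.9, 0.0, 102.2]
ft_force: [-9.7, -0.8, 19.8]
finger_gap: 14.7
grip_force: 71.9
```

```bash
python3 -m handwheel '[[0,0,-0.0022,0],[0,0,0,0],[0,0.006,0,0],[0,0.008,0,0],[0,0.008,0,0],[0,0.008,0,0],[0,0,0,0],[0,0,0,0]]'
python3 -m handwheel '[[0,0.005,0,0],[0,0.005,0,0],[0,0.005,0,0],[0,0.005,0,0],[0,0,0,0],[0,0,0,0]]'
python3 - <<'E'
from h import *
cv2.imwrite('pics/w6.png',r.snapshot('wrist')[:,:,::-1])
s=r.sense();print(s['tool_pos'],s['tcp_rot'],s['wrist_torque'])
E
```

```text
time: 17.7
tool_pos: [544.9, 69.3, 93.4]
tcp_rot: [179.9, 0.0, 102.2]
ft_force: [2.8, 1.2, 3.0]
finger_gap: 14.4
grip_force: 69.6
time: 18.3
tool_pos: [563.7, 73.4, 93.4]
tcp_rot: [180.0, 0.0, 102.2]
ft_force: [0.5, -0.1, 5.2]
finger_gap: 14.2
grip_force: 69.9
[563.7519826   73.41935539  93.39231187] [1.79950021e+02 8.80565352e-03 1.02209032e+02] [-0.09855614 -0.18237431 -0.00636979]
```

View pics/w6.png

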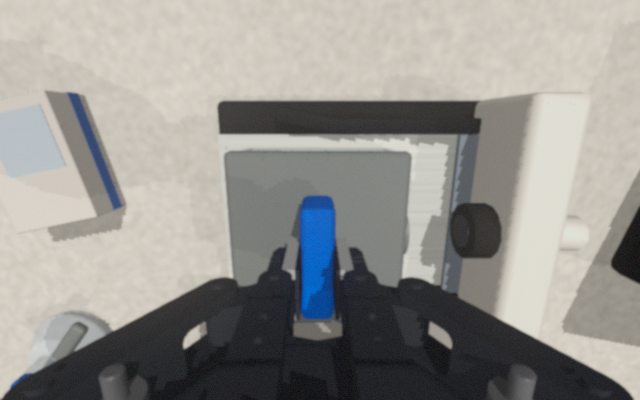

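The tub is between the rails, flat and square, with little force. I'll keep sliding.

```bash
python3 -m handwheel '[[0,0.006,0,0],[0,0.006,0,0],[0,0.006,0,0],[0,0.006,0,0],[0,0.006,0,0],[0,0,0,0],[0,0,0,0]]'
python3 -m handwheel '[[0,0.003,0,0],[0,0.003,0,0],[0,0.002,0,0],[0,0,0,0],[0,0,0,0]]'
python3 -m handwheel '[[0,0.002,0,0],[0,0.002,0,0],[0,0,0,0],[0,0,0,0]]'
```

```text
time: 19.05
tool_pos: [593.2, 79.8, 93.4]
tcp_rot: [179.9, 0.0, 102.2]
ft_force: [1.1, 0.0, 4.6]
finger_gap: 14.4
grip_force: 69.9
time: 19.55
tool_pos: [599.5, 81.1, 93.4]
tcp_rot: [-179.9, 0.0, 102.2]
ft_force: [-8.1, -1.6, 11.3]
finger_gap: 14.2
grip_force: 70.8
time: 19.95
tool_pos: [602.8, 81.8, 93.4]
tcp_rot: [-179.8, 0.0, 102.2]
ft_force: [-11.8, -2.8, 14.5]
finger_gap: 14.3
grip_force: 71.2
```

```bash
python3 -m handwheel '[[0,0.002,-0.0005,0],[0,0.001,0,0],[0,0,0,0],[0,0,0,0]]'
python3 -m handwheel '[[0,0.001,0,0],[0,0,0,0],[0,0,0,0]]'
python3 -m handwheel '[[0,0.001,0,0],[0,0,0,0],[0,0,0,0]]'
```

```text
time: 20.35
tool_pos: [605.1, 82.3, 93.5]
tcp_rot: [-179.7, 0.0, 102.2]
ft_force: [-13.8, -2.7, 13.9]
finger_gap: 14.5
grip_force: 71.2
time: 20.65
tool_pos: [605.5, 82.4, 93.6]
tcp_rot: [-179.6, 0.0, 102.2]
ft_force: [-17.1, -4.3, 17.0]
finger_gap: 14.4
grip_force: 71.6
time: 20.95
tool_pos: [605.8, 82.4, 93.7]
tcp_rot: [-179.5, 0.0, 102.2]
ft_force: [-21.4, -4.7, 21.9]
finger_gap: 14.2
grip_force: 72.2
```

```bash
python3 -m handwheel '[[0,-0.001,0.0005,0],[0,0,0,0],[0,0,0,0]]'
python3 -m handwheel '[[0,-0.001,0.0005,0],[0,0,0,0],[0,0,0,0],[0,0,0,0]]'
python3 - <<'E'
from h import *
cv2.imwrite('pics/w7.png',r.snapshot('wrist')[:,:,::-1])
s=r.sense();print(s['time'],s['tool_pos'],s['tcp_rot'],s['ft_force'],s['wrist_torque'])
E
```

```text
time: 21.25
tool_pos: [605.5, 82.4, 93.5]
tcp_rot: [-179.6, 0.0, 102.2]
ft_force: [-19.9, -4.7, 19.9]
finger_gap: 14.2
grip_force: 71.9
time: 21.65
tool_pos: [605.3, 82.3, 93.4]
tcp_rot: [-179.7, 0.0, 102.2]
ft_force: [-15.4, -3.4, 19.2]
finger_gap: 14.3
grip_force: 71.9
21.7 [605.31116947  82.30640662  93.39869964] [-1.79731271e+02  1.11707487e-02  1.02215654e+02] [-16.88096358  -3.34199877  19.95219221] [-0.6438301   2.35652916  0.07512331]
```

View pics/w7.png

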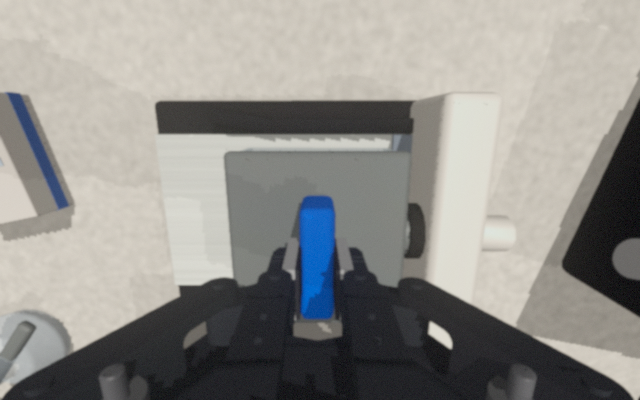

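```bash
python3 -m handwheel '[[0,-0.0007,0,0],[0,0,0,0],[0,0,0,0],[0,0,0,0],[0,0,0,0],[0,0,0,0],[0,0,0,0],[0,0,0,0]]'
python3 - <<'E'
from h import *
s=r.sense();print(s['time'],s['tool_pos'],s['tcp_rot'],s['ft_force'])
E
```

```text
time: 22.5
tool_pos: [605.3, 82.3, 93.4]
tcp_rot: [-179.8, 0.0, 102.2]
ft_force: [-12.3, -2.0, 16.2]
finger_gap: 14.1
grip_force: 71.5
22.5 [605.25988068  82.32334722  93.38680355] [-1.79813523e+02  1.49506563e-02  1.02216709e+02] [-12.25571288  -2.00377235  16.24795407]
```

```bash
python3 -c "
from bench import r
print(r.hand_in())"
```

```text
the job is handed in; nothing more can be done
None
```

The job is handed in at 22.5 s of the 67 s limit: the dial is on the blue leak-test mark at its end stop and sprung back up, and the tub is held pressed home (about 12 N) and flat to about 0.2°, judged by force and position, not by a direct view of the lip.

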